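Hang the sample yoke and set the boom's clamp screw

ROBOT

A 7-joint arm with a two-finger parallel gripper is mounted at the origin on the work surface. World frame = base frame: x ahead of the robot, y to its left, z up, the work surface at z = 0. Lengths are in m, angles in rad, forces in N, time in s.
With the tool pointing down it reaches from about 0.4 to 0.85 m from the base axis. Payload 4.5 kg.
Tool frame: the origin (TCP) lies at the very end of the fingers, on their centre line; the grasp point (between the pads) lies 19 mm behind it; z points along the fingers, y is the line along which they close (so a half turn about z gives the same grasp; the last joint's range is limited). The gripper opens to 88 mm and grips with 3 to 60 N. Pads are 18 mm wide; open, the fingers measure 123 mm over their backs; the gripper's body (75 mm by 187 mm) begins 45 mm behind the grasp point.
Start: joints at [1.225, 0.689, -0.195, 1.565, 0.157, 0.902, -0.215], TCP at [0.232, -0.58, 0.239] pointing down, gripper open.
Joint ranges: [-3.01, 3.01], [-0.46, 2.08], [-1.47, 1.51], [0.13, 2.56], [-1, 4.14], [0.04, 2.09], [-2.66, 2.66]. Speed limits (rad/s): [2.57, 2.57, 3.14, 3.14, 3.14, 3.14, 3.14].

INTERFACE

Orientations are given as a unit quaternion [x, y, z, w].
In Python, from plant import r, optics gives the robot as it stands.
- The arm moves only by the tool servo_tool, never from a script. Its arguments are lists of equal length, an entry for each row: "translation": the shift along the tool's x, y, z in m, a list of three; "turn": the turn, a rotation vector about the tool's x, y, z in rad, a list of three. In form: {"translation": [[dx, dy, dz], ...], "turn": [[rx, ry, rz], ...]}. A call has 1 to 10 rows; each row shifts and turns the commanded pose from where the row before left it, along the tool's axes as they then stand; what a row does not reach is not made up. A row lasts 1/8 s, in which the tool goes at most 62.5 mm and 10.7 degrees, less where a joint would pass 70% of its speed; a pose out of reach is approached as far as the arm can. A call is refused whole if a number of a shift passes 0.0625 or a number of a turn 0.188, either way. A call with a gripper value outside its range is refused whole. "grip" is the opening, from 0 (shut) to 1 (fully open), set as the call begins (left out, the last holds). The fingers move at their own pace and stop on an object; "grip_force" is the grip in N (left out, the last holds). Time passes only in rows, so rows that do not move let the fingers close. It gives the time, the measured TCP pose, the force, the opening and the grip force at its end, in the units of the state.
- r.get_state(): the state, without advancing time (a new reading comes with each control period).
- optics.snapshot(name): name is "scene" or "top"; returns a dict with "img" (420x560x3 uint8, red, green, blue), "z_map" (420x560 float32, m along the optical axis (not along the pixel's ray), 0 where there is no reading), "mtx" (3x3 intrinsics, pixels), "k1" (the pictures are not rectified: a ray, as slopes to the right and down, at radius r is drawn at 1 + k1 r^2 times it, then the intrinsics apply), "R" (3x3) and "t" (3): a world point X has camera coordinates R X + t. Camera axes: x right, y down, z forward; pixel columns grow to the right and rows downward; lengths in m; the calibration is good to about 2 mm. A picture is of the moment at which its call begins.
- r.finish_job(): hands the job in; it is judged then, once.
The state is a dict: "clock": time; "q": joint angles; "qd": joint speeds; "joint_torque": joint torques, N m; "tool_pos": TCP position; "eef_rot": TCP orientation; "contact_force": force on the tool from outside, world axes, zero at the start; "moment": the same for the moment, N m; "opening": opening from 0.0 (shut) to 1.0 (fully open); "finger_force": force on a finger pad.
Only numpy, scipy, OpenCV 4.12 (cv2) and the standard library are available. Lean on these libraries where they do the work, as an engineer would, in place of code of your own. Each camera call takes 0.05 s, during which the arm holds its last target. There are 200 camera calls.

TASK

Hang the aluminium sample yoke astride the boom's bar by lowering it on, not dropping it, and let go of it. Then turn the boom's thumbscrew clockwise until it seats, back it off a quarter turn so that the bar can expand when it warms, and finish while still gripping the thumbscrew there, so that it cannot creep. Leave the other things on the bench where they are.

Things in the scene. Friction and masses are not known exactly. Their poses are not given: they have to be found in the camera images.
- yoke: Loose aluminium yoke, 140 to 280 g: an inverted U standing on two feet. Origin: centre of its underside; z up, x across the gap between the legs, y along the 26 mm strip width (the bar's direction when hung, either way round). Legs 6 mm thick, 82 mm tall, 32 mm apart inside; feet 80 mm over both in x, 36 mm in y, 8 mm high; crosspiece 44 x 26 mm, z = 82 to 90 mm, a lug on top.
- lug_top (a point): Centre of the top face of the yoke's lug, 124 mm above its origin. The lug is a square post, 14 x 14 mm, sides along the yoke's x and y, standing 34 mm above the crosspiece (z = 90 to 124 mm): the grip from above.
- yoke_saddle (a point): Point in the yoke's gap, 73.5 mm above its origin, that lies on the bar's centre line when the yoke is fully seated. Above it, under the crosspiece, an inverted V (45 degree sides, apex at z = 82 mm) centres the yoke on the bar.
- boom: Fixed loading boom. Origin: centre of the underside of its grey base plate (130 mm in x, 240 in y, 12 thick); z up, y along the bar. A post at y = +85 mm carries a dark clamp block (44 x 44 mm, z = 135 to 190). From it a level steel bar, 12 mm in diameter, centre line at x = 0, z = 165 mm, runs to y = -120 mm, with a 20 mm end collar on its last 8 mm.
- bar_mid (a point): Middle of the bar's free length, on its centre line: (0, -25, 165) mm in the boom's frame. The free length, where the yoke can hang, is y = -112 to +63 mm (for the yoke's middle: -95 to +45 mm).
- thumbscrew (a joint): Turn of the thumbscrew on top of the clamp block, rad; grows clockwise seen from above (tightening). It starts between 1.6 and 3.1 and seats against a hard stop at 4.0. Friction holds it where it is left; turning takes about 0.06 N m. Its height does not change noticeably as it turns.
- wing_top (a point): Centre of the top edge of the thumbscrew's wing, on its vertical axis: 85 mm along +y and 236 mm up from the boom's origin. x axis along the wing. The steel wing is a flat bar 40 mm long (x), 10 mm thick (y), 30 mm high, gripped from above across its thickness; right under it, 30 mm below its top, a round collar 28 mm across on top of the clamp block.
- flange: Bystander: dark grey graphite ring flange, 110 mm across, 18 mm high, lying on the bench. Origin: centre of the underside.
- vial: Bystander: small capped glass vial, 26 mm across, 50 mm tall. Origin: centre of the underside.
- weight: Bystander: brass weight, 32 mm across, 42 mm tall. Origin: centre of the underside.
- spatula: Bystander: narrow steel laboratory spatula, 190 mm long, lying on the bench. Origin: underside, near the middle of its length.
- wrench: Bystander: wrench lying on the bench. Origin: underside, about the middle of its length.
- crucible: Bystander: white ceramic crucible, 36 mm across, 30 mm tall, standing on the boom's base plate under the bar's outer end, off to one side. Origin: centre of the underside.
- jar: Bystander: amber glass jar with black cap, 40 mm across, 70 mm tall. Origin: centre of the underside.

How it is judged:
By the outcome, as a careful person would: the job done as asked, in the order asked, and still so for the second after the job is handed in, while the arm keeps its last pose, push and grip.
It also fails if it takes over 67 s, if anything falls off the work surface, if the arm or the gripper's body presses on something with over 40 N, if the wrist force passes 120 N, or if a joint passes its speed limit or range.

## Working session

There is one attempt and no reset: what is moved stays moved. The work goes in short steps, Python scripts to look and compute and a tool call to move; the robot and the scene stay as the last step left them, time stands still between calls to the robot, and variables do not carry over. Pictures are saved under pics/ and viewed, at most 10 in all, crops included, and the job is handed in when it is done.

Besides the shell and the picture viewer there is one more tool, called after ">>>" as name(argument=value, ...) on one line, values as JSON. servo_tool: Moves the arm, as the interface text tells. Its arguments: {"type":"object","properties":{"translation":{"type":"array"},"turn":{"type":"array"},"grip":{"type":"number"},"grip_force":{"type":"number"}},"required":["translation","turn"]}

```bash
mkdir -p pics; ls; cat > h.py <<'E'
import numpy as np, cv2
from plant import r, optics
def snap(n):
    s=optics.snapshot(n); np.savez('%s.npz'%n,**s); return s
def load(n): return dict(np.load('%s.npz'%n))
def cloud(s):
    h,w=s['z_map'].shape
    u,v=np.meshgrid(np.arange(w),np.arange(h))
    p=cv2.undistortPoints(np.stack([u,v],-1).reshape(-1,1,2).astype(float),s['mtx'],np.array([float(s['k1']),0,0,0])).reshape(h,w,2)
    z=s['z_map'][...,None]
    c=np.concatenate([p*z,z],-1)
    X=(c-s['t'])@s['R']
    X[s['z_map']==0]=np.nan
    return X
E
python3 - <<'E'
from h import *
for n in('scene','top'):
    s=snap(n); cv2.imwrite('pics/%s0.png'%n,cv2.resize(s['img'][:,:,::-1],(800,600)))
    print(n,s['mtx'],s['k1'],-s['R'].T@s['t'],s['R'])
print(r.get_state())
E
```

```text
pics
scene [[543.83658216   0.         279.33601641]
 [  0.         543.83658216 209.85012062]
 [  0.           0.           1.        ]] -0.03429658198859973 [ 1.67402266 -0.59904456  1.00171949] [[ 0.45789217  0.88880119  0.01916261]
 [ 0.50804072 -0.24392199 -0.82607305]
 [-0.72954053  0.38798777 -0.56323717]]
top [[507.41627722   0.         286.10309913]
 [  0.         507.41627722 208.5408158 ]
 [  0.           0.           1.        ]] 0.04143851125045396 [ 0.31192748 -0.04293141  1.45752104] [[ 0.00703664 -0.99988272 -0.01360238]
 [-0.98090671 -0.00425805 -0.19443226]
 [ 0.19435154  0.01471082 -0.98082163]]
{'clock': 0.1, 'q': array([ 1.22480325,  0.6899213 , -0.19454318,  1.56622207,  0.1572954 ,
        0.90250993, -0.21512526]), 'qd': array([ 0.00075368, -0.00222601, -0.00040064, -0.00416626, -0.00097853,
        0.00076948,  0.00115742]), 'joint_torque': array([-3.09538445e-03, -5.28499246e+01, -1.27156064e+00, -1.53837866e+01,
       -5.25684818e-02,  1.93291860e-03,  5.32654565e-05]), 'tool_pos': array([ 0.23146731, -0.57994864,  0.23798238]), 'eef_rot': array([ 9.82017404e-01,  1.88788564e-01, -2.07423530e-04, -8.08220068e-04]), 'contact_force': array([-0.16011262, -1.28767767,  1.05057169]), 'moment': array([-0.02933911,  0.00276207, -0.0128164 ]), 'finger_force': 0.0, 'opening': 0.9996405654040962}
```

View pics/scene0.png

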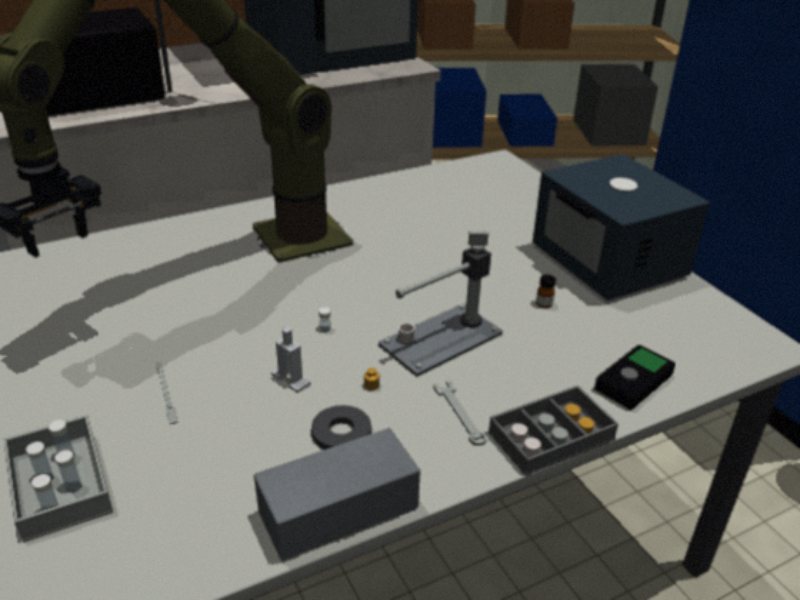

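View pics/top0.png

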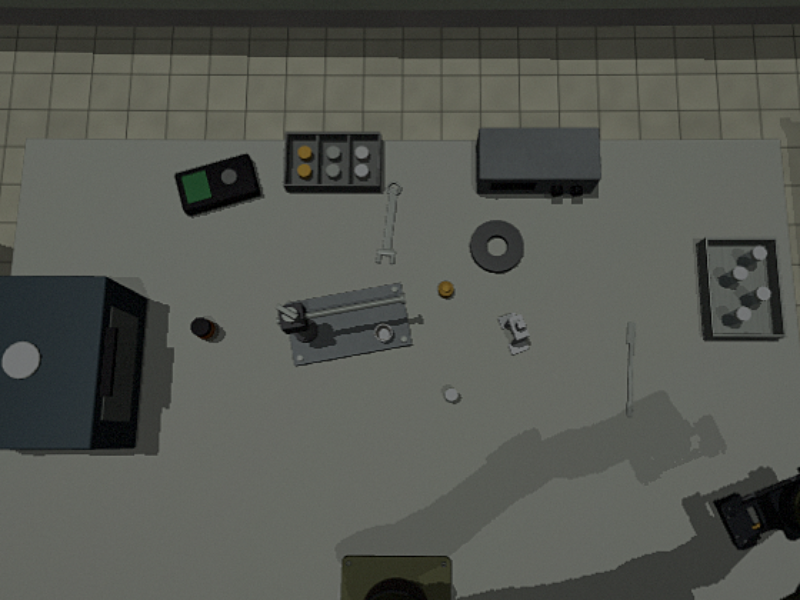

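The scene view shows the yoke standing at (288,360) and the boom with its bar from (400,292) to (470,265). The wing is at (478,240). In the top view the yoke is at (515,330), the wing at (289,314) and the bar end at (405,298).

```bash
python3 - <<'E'
from h import *
A={}
for n in('scene','top'):
    s=load(n);X=cloud(s);A[n]=X
    # coarse seeds
f=800/560
def at(n,u,v): return A[n][int(v/f),int(u/f)]
print('lug',at('top',516,326),at('scene',287,333)); print('wing',at('top',289,314),at('scene',478,236)); print('bar',at('top',350,306),at('scene',430,280))
s=load('top');im=s['img'];c1=cv2.resize(im[200:260,330:390],(400,400),interpolation=2);c2=cv2.resize(im[195:255,190:250],(400,400),interpolation=2)
s=load('scene');im=s['img'];c3=cv2.resize(im[220:280,175:235],(400,400),interpolation=2);c4=cv2.resize(im[155:200,300:360],(400,300),interpolation=2);
c=np.zeros((800,800,3),np.uint8);c[:400,:400]=c1;c[:400,400:]=c2;c[400:,:400]=c3;c[400:700,400:]=c4
c=np.clip(c*1.7,0,255).astype(np.uint8)
cv2.imwrite('pics/crops0.png',cv2.resize(c[:,:,::-1],(600,600)))
for n in A:
    X=A[n]
    for nm,ctr,rad,zlo,zhi in(('yoke',at('top',516,326),.06,.004,.14),):
        m=(np.hypot(X[...,0]-ctr[0],X[...,1]-ctr[1])<rad)&(X[...,2]>zlo)
        P=X[m];print(n,nm,len(P))
        h,e=np.histogram(P[:,2],np.arange(0,.14,.01));print(h)
        for a,b in((.004,.012),(.08,.095),(.118,.135)):
            Q=P[(P[:,2]>a)&(P[:,2]<b)]
            if len(Q)>3:
                q=cv2.minAreaRect((Q[:,:2]*1000).astype(np.float32));print(a,len(Q),Q.mean(0),q)
E
```

```text
lug [ 0.52792859 -0.22483622  0.10207099] [ 0.53865345 -0.2358529   0.12064078]
wing [0.52691973 0.18097134 0.23638366] [0.53173571 0.18436574 0.22517727]
bar [0.55243186 0.08260021 0.16882201] [0.55820373 0.0628449  0.16754302]
scene yoke 632
[122  60  46  49  43  42  36  44  79  45  20  20  26   0]
0.004 142 [ 0.5425069  -0.23001527  0.00745163] ((530.037109375, -231.56724548339844), (108.47509765625, 87.73657989501953), 62.58684158325195)
0.08 114 [ 0.53769131 -0.23306488  0.08805489] ((532.0645751953125, -231.1415557861328), (49.200172424316406, 29.77782440185547), 21.54825782775879)
0.118 27 [ 0.53231978 -0.2319586   0.1229992 ] ((531.6763916015625, -232.09515380859375), (14.917993545532227, 14.773131370544434), 14.202777862548828)
top yoke 367
[137  27   4   5   6   5   8   9  76  50   5   9  26   0]
0.004 149 [ 0.524021   -0.22724585  0.00682988] ((527.35205078125, -224.1676483154297), (112.9563980102539, 108.23928833007812), 63.7853889465332)
0.08 120 [ 0.52725562 -0.2305018   0.0887472 ] ((528.9273681640625, -231.91236877441406), (44.20594024658203, 26.682859420776367), 20.856599807739258)
0.118 29 [ 0.52844911 -0.23142993  0.12352022] ((528.6529541015625, -231.2091522216797), (13.451681137084961, 13.477485656738281), 23.30927085876465)
```

View pics/crops0.png

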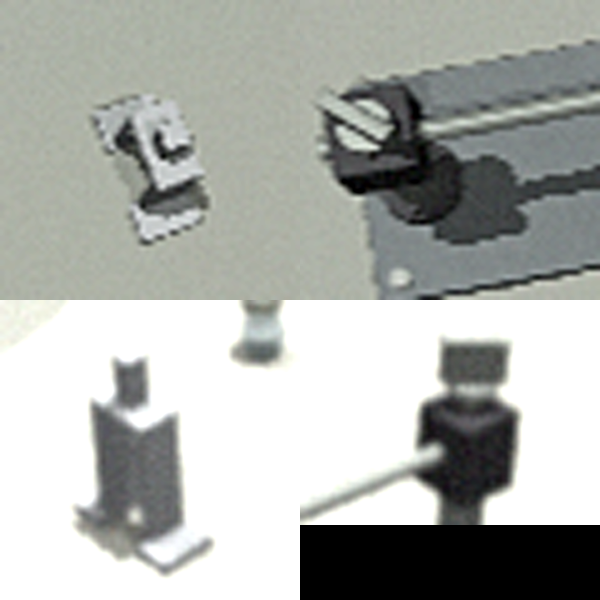

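The crops show the yoke's crosspiece long axis at about 21° from world x. The wing runs diagonally across the clamp block, and the bar runs to the right in the top view.

```bash
python3 - <<'E'
from h import *
for n in('scene','top'):
    X=cloud(load(n)).reshape(-1,3)
    near=np.hypot(X[:,0]-.54,X[:,1]-.08)<.2
    def sel(lo,hi,extra=True):return X[near&(X[:,2]>lo)&(X[:,2]<hi)&extra]
    P=sel(.008,.016); q=cv2.minAreaRect((P[:,:2]*1000).astype(np.float32));print(n,'plate',len(P),q,P[:,2].mean())
    P=sel(.160,.176,X[:,1]<.13); P=P[P[:,1]>-.02]
    d=cv2.fitLine(P[:,:2].astype(np.float32),cv2.DIST_HUBER,0,.001,.001).ravel();print('bar',len(P),d,np.degrees(np.arctan2(d[1],d[0])),'x at y=0,.06,.12',[d[2]+(y-d[3])*d[0]/d[1] for y in(0,.06,.12)],P[:,2].max(),P[:,2].mean(),P[:,1].min(),P[:,1].max())
    W=X[np.hypot(X[:,0]-.53,X[:,1]-.18)<.05]
    P=W[W[:,2]>.2085+.0]
    T=P[P[:,2]>.231];q=cv2.minAreaRect((T[:,:2]*1000).astype(np.float32));print('wingtop',len(T),q,T.mean(0),np.percentile(T[:,2],95))
    B=W[(W[:,2]>.185)&(W[:,2]<.196)];q=cv2.minAreaRect((B[:,:2]*1000).astype(np.float32));print('block',len(B),q)
    if n=='scene':
        B=W[(W[:,2]>.14)&(W[:,2]<.19)];q=cv2.minAreaRect((B[:,:2]*1000).astype(np.float32));print('blockside',len(B),q)
E
```

```text
scene plate 1729 ((608.11669921875, 68.52490997314453), (240.15139770507812, 333.6689758300781), 10.424073219299316) 0.01192756825744322
bar 197 [ 0.18591976 -0.9825649   0.5616622   0.04843996] -79.28523 x at y=0,.06,.12 [np.float32(0.57082796), np.float32(0.5594748), np.float32(0.5481217)] 0.17515184519912091 0.1682340396769121 -0.01900917594541791 0.1284655549698043
wingtop 45 ((533.8465576171875, 184.03915405273438), (37.75359344482422, 17.050621032714844), 54.13798904418945) [0.53388602 0.1819337  0.23480788] 0.2383618142121021
block 113 ((533.9036865234375, 181.006103515625), (49.789485931396484, 46.11520767211914), 20.36387825012207)
blockside 334 ((544.20458984375, 171.40377807617188), (59.80613708496094, 65.23572540283203), 40.21477508544922)
top plate 2320 ((535.4130249023438, 66.99638366699219), (360.59014892578125, 353.42413330078125), 42.501712799072266) 0.011731034426565872
bar 269 [ 0.1861409  -0.9825231   0.5544296   0.05484696] -79.27234 x at y=0,.06,.12 [np.float32(0.56482047), np.float32(0.5534533), np.float32(0.54208624)] 0.17589939202022983 0.1689276680133584 -0.015727042541857215 0.1291568748244197
wingtop 66 ((530.4517822265625, 185.46026611328125), (40.614173889160156, 10.440025329589844), 61.21369934082031) [0.53071192 0.18558494 0.23530639] 0.23852054695299668
block 171 ((529.7459716796875, 185.38912963867188), (43.66033935546875, 46.71049118041992), 9.204530715942383)
```

```bash
cat > go.py <<'E'
import sys,numpy as np
from plant import r
from scipy.spatial.transform import Rotation as R
# args: x y z yaw(deg of tool x)
s=r.get_state(); x,y,z,yaw=map(float,sys.argv[1:5])
Rc=R.from_quat(s['eef_rot']); Rt=R.from_euler('z',yaw,degrees=True)*R.from_euler('x',180,degrees=True)
np.set_printoptions(precision=4,suppress=True)
m=Rc.as_matrix()
print('t',s['clock'],'pos',s['tool_pos'],'yaw',np.degrees(np.arctan2(m[1,0],m[0,0])),'q',s['q'])
print('F',s['contact_force'],'M',s['moment'],'open',s['opening'],s['finger_force'])
print('dtool(cur axes)',Rc.inv().apply(np.array([x,y,z])-s['tool_pos']),'(target axes)',Rt.inv().apply(np.array([x,y,z])-s['tool_pos']),'turn',(Rc.inv()*Rt).as_rotvec())
E
python3 go.py .530 -.2317 .20 21
```

```text
t 0.1 pos [ 0.2315 -0.5799  0.238 ] yaw 21.764201826436413 q [ 1.2248  0.6899 -0.1945  1.5662  0.1573  0.9025 -0.2151]
F [-0.1601 -1.2877  1.0506] M [-0.0293  0.0028 -0.0128] open 0.9996405654040962 0.0
dtool(cur axes) [ 0.4064 -0.2127  0.0383] (target axes) [ 0.4035 -0.2181  0.038 ] turn [-0.0017  0.0001  0.0133]
```

>>> servo_tool(translation=[[0.02, -0.0105, 0], [0.04, -0.021, 0], [0.044, -0.023, 0], [0.044, -0.023, 0], [0.044, -0.023, 0], [0.044, -0.023, 0], [0.044, -0.023, 0], [0.044, -0.023, 0], [0.04, -0.021, 0], [0.042, -0.0215, 0.0]], turn=[[0, 0, 0], [0, 0, 0], [0, 0, 0], [0, 0, 0], [0, 0, 0], [0, 0, 0], [0, 0, 0], [0, 0, 0], [0, 0, 0], [0, 0, 0]], grip=1)

```text
clock: 1.35
tool_pos: [0.531, -0.2298, 0.2387]
eef_rot: [0.982, 0.19, -0.0, -0.0]
contact_force: [1.4, -0.4, 0.3]
opening: 1.0
finger_force: 0.0
```

```bash
python3 go.py .530 -.2317 .15 21
```

```text
t 1.35 pos [ 0.531  -0.2298  0.2387] yaw 21.856498520483942 q [ 0.4169  0.6253 -0.1483  1.7106  0.1181  0.815  -0.9743]
F [ 1.3857 -0.3709  0.3325] M [ 0.0049 -0.038  -0.0348] open 0.9995005693169728 0.0
dtool(cur axes) [-0.0016  0.0015  0.0887] (target axes) [-0.0016  0.0015  0.0887] turn [-0.0009 -0.      0.0149]
```

>>> servo_tool(translation=[[-0.0016, 0.0015, 0.01], [0, 0, 0.02], [0, 0, 0.02], [0, 0, 0.02], [0, 0, 0.02], [0, 0, 0.02], [0, 0, 0.015], [0, 0, 0.01], [0, 0, 0.005], [0, 0, 0]], turn=[[0, 0, 0.015], [0, 0, 0], [0, 0, 0], [0, 0, 0], [0, 0, 0], [0, 0, 0], [0, 0, 0], [0, 0, 0], [0, 0, 0], [0, 0, 0]], grip=1)

```text
clock: 2.6
tool_pos: [0.5293, -0.2351, 0.0987]
eef_rot: [0.983, 0.181, 0.0, 0.0]
contact_force: [-0.1, -0.0, -0.3]
opening: 0.998
finger_force: 0.0
```

```bash
python3 go.py .530 -.2317 .097 21; python3 - <<'E'
from h import *
s=snap('top');a=cv2.resize(s['img'][190:260,320:400],(400,350),interpolation=2)
s=snap('scene');b=cv2.resize(s['img'][200:270,165:245],(400,350),interpolation=2)
cv2.imwrite('pics/g1.png',np.clip(np.hstack([a,b])[:,:,::-1]*1.5,0,255).astype(np.uint8))
E
```

```text
t 2.6 pos [ 0.5293 -0.2351  0.0987] yaw 20.898261775402602 q [ 0.3997  0.826  -0.106   1.8197  0.1619  0.5041 -1.0204]
F [-0.0724 -0.0061 -0.2658] M [-0.0085 -0.0148  0.0394] open 0.9980756815921554 0.0
dtool(cur axes) [ 0.0018 -0.0029  0.0017] (target axes) [ 0.0018 -0.0029  0.0017] turn [ 0.0001 -0.     -0.0018]
```

View pics/g1.png

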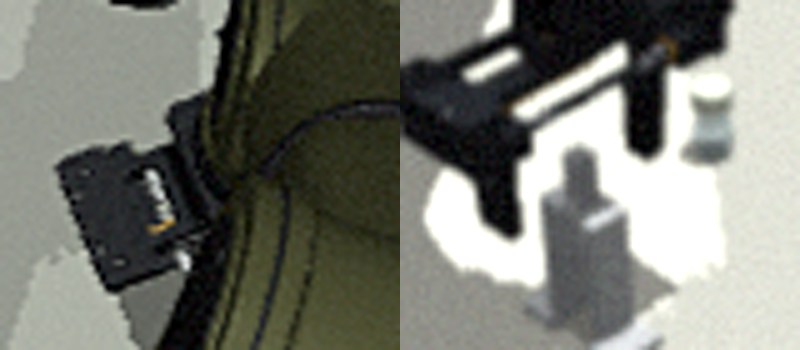

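The right half shows the fingers straddling the lug at about (580,170), clear of the crosspiece. I'll correct the position and close.

>>> servo_tool(translation=[[0.0018, -0.003, 0.001], [0, 0, 0], [0, 0, 0], [0, 0, 0], [0, 0, 0], [0, 0, 0], [0, 0, 0], [0, 0, 0]], turn=[[0, 0, 0], [0, 0, 0], [0, 0, 0], [0, 0, 0], [0, 0, 0], [0, 0, 0], [0, 0, 0], [0, 0, 0]], grip=0.0, grip_force=30)

```text
clock: 3.7
tool_pos: [0.5299, -0.2316, 0.0977]
eef_rot: [0.983, 0.181, 0.0, 0.0]
contact_force: [-0.7, 0.0, -0.2]
opening: 0.154
finger_force: 30.0
```

```bash
python3 go.py .5525 .0769 .30 10.7
```

```text
t 3.7 pos [ 0.5299 -0.2316  0.0977] yaw 20.897993568445223 q [ 0.393   0.8269 -0.1046  1.8228  0.1611  0.5    -1.0256]
F [-0.7126  0.0273 -0.1562] M [-0.0113  0.0028  0.0059] open 0.15394200005509961 29.954338911920786
dtool(cur axes) [ 0.1312 -0.2802 -0.2023] (target axes) [ 0.0795 -0.299  -0.2023] turn [ 0.0001 -0.      0.178 ]
```

>>> servo_tool(translation=[[0, 0, -0.008], [0, 0, -0.016], [0, 0, -0.024], [0, 0, -0.028], [0, 0, -0.03], [0, 0, -0.03], [0, 0, -0.028], [0, 0, -0.02], [0, 0, -0.014], [0, 0, -0.006]], turn=[[0, 0, 0], [0, 0, 0], [0, 0, 0], [0, 0, 0], [0, 0, 0], [0, 0, 0], [0, 0, 0], [0, 0, 0], [0, 0, 0], [0, 0, 0]])

```text
clock: 4.95
tool_pos: [0.53, -0.2316, 0.3028]
eef_rot: [0.983, 0.181, 0.001, 0.0]
contact_force: [-1.0, 1.0, -2.4]
opening: 0.155
finger_force: 30.0
```

>>> servo_tool(translation=[[0.005, -0.01, 0], [0.009, -0.02, 0], [0.015, -0.032, 0], [0.017, -0.037, 0], [0.019, -0.041, 0], [0.019, -0.041, 0], [0.017, -0.037, 0], [0.015, -0.032, 0], [0.009, -0.02, 0], [0.006, -0.01, 0]], turn=[[0, 0, 0], [0, 0, 0], [0, 0, 0], [0, 0, 0], [0, 0, 0], [0, 0, 0], [0, 0, 0], [0, 0, 0], [0, 0, 0], [0, 0, 0]])

```text
clock: 6.2
tool_pos: [0.5514, 0.079, 0.3009]
eef_rot: [0.983, 0.183, -0.001, -0.0]
contact_force: [-0.5, -0.8, -1.3]
opening: 0.152
finger_force: 30.0
```

>>> servo_tool(translation=[[0, 0, 0], [0, 0, 0], [0, 0, 0], [0, 0, 0]], turn=[[0, 0, 0.06], [0, 0, 0.06], [0, 0, 0.06], [0, 0, 0]])

```text
clock: 6.7
tool_pos: [0.5521, 0.0762, 0.3013]
eef_rot: [0.996, 0.092, -0.001, 0.0]
contact_force: [-0.5, -0.2, -1.3]
opening: 0.152
finger_force: 30.0
```

```bash
python3 go.py .5525 .0769 .1875 10.7; python3 - <<'E'
from h import *
s=snap('scene');b=cv2.resize(s['img'][120:270,240:400],(800,600)[:2] if 0 else (640,600),interpolation=2)
cv2.imwrite('pics/h1.png',np.clip(b[:,:,::-1]*1.5,0,255).astype(np.uint8))
E
```

```text
t 6.7 pos [0.5521 0.0762 0.3013] yaw 10.577763334893913 q [-0.1572  0.5225 -0.1022  1.6934  0.0642  0.9301 -1.6706]
F [-0.4705 -0.2119 -1.2929] M [ 0.0494  0.0118 -0.0015] open 0.15221586655875347 29.9545016605407
dtool(cur axes) [ 0.0007 -0.0007  0.1138] (target axes) [ 0.0006 -0.0006  0.1138] turn [ 0.0006  0.0011 -0.0021]
```

View pics/h1.png

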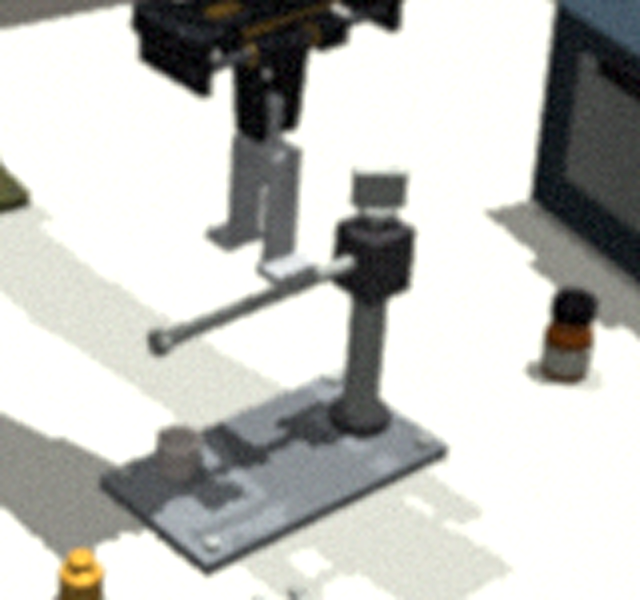

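The yoke is held over the bar at about (265,270) with one leg on each side of it, so I'll lower it.

>>> servo_tool(translation=[[0.0006, -0.0006, 0.005], [0, 0, 0.01], [0, 0, 0.012], [0, 0, 0.014], [0, 0, 0.014], [0, 0, 0.014], [0, 0, 0.012], [0, 0, 0.01], [0, 0, 0.006], [0, 0, 0.004]], turn=[[0, 0, 0], [0, 0, 0], [0, 0, 0], [0, 0, 0], [0, 0, 0], [0, 0, 0], [0, 0, 0], [0, 0, 0], [0, 0, 0], [0, 0, 0]])

```text
clock: 8.0
tool_pos: [0.553, 0.0775, 0.2005]
eef_rot: [0.996, 0.092, 0.0, 0.0]
contact_force: [-1.3, 0.2, -1.5]
opening: 0.153
finger_force: 30.0
```

>>> servo_tool(translation=[[0, 0, 0.002], [0, 0, 0.002], [0, 0, 0.001], [0, 0, 0.001], [0, 0, 0]], turn=[[0, 0, 0], [0, 0, 0], [0, 0, 0], [0, 0, 0], [0, 0, 0]])

```text
clock: 8.62
tool_pos: [0.5529, 0.0774, 0.1947]
eef_rot: [0.996, 0.092, 0.0, 0.0]
contact_force: [-0.4, 0.5, -1.1]
opening: 0.16
finger_force: 30.0
```

```bash
python3 go.py .5525 .0769 .1875 10.7; python3 - <<'E'
from h import *
s=snap('scene');b=cv2.resize(s['img'][140:240,260:360],(600,600),interpolation=2)
cv2.imwrite('pics/h2.png',np.clip(b[:,:,::-1]*1.5,0,255).astype(np.uint8))
E
```

```text
t 8.625 pos [0.5529 0.0774 0.1947] yaw 10.58663599017364 q [-0.1663  0.6577 -0.0921  1.819   0.0909  0.6689 -1.6967]
F [-0.3686  0.4527 -1.1436] M [0.0581 0.0288 0.0134] open 0.16049962281339863 29.95427029207349
dtool(cur axes) [-0.0004  0.0004  0.0072] (target axes) [-0.0004  0.0004  0.0072] turn [ 0.     -0.0001 -0.002 ]
```

View pics/h2.png

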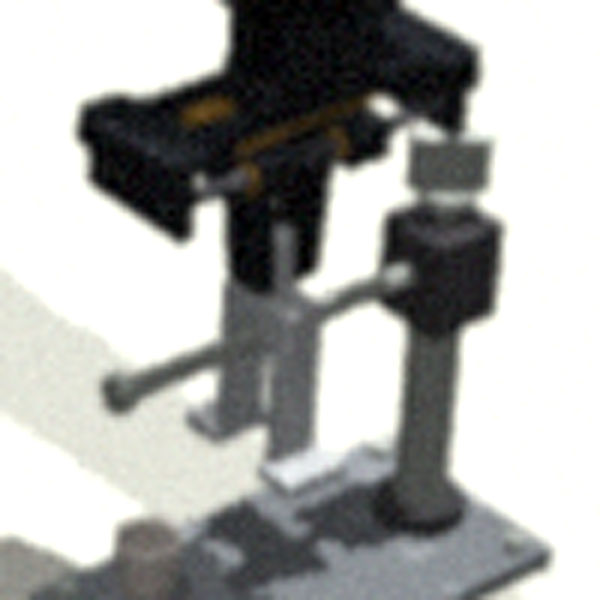

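The yoke straddles the bar, with the bar passing between its legs at about (270,320). I'll lower it the last few mm slowly, watching the force.

>>> servo_tool(translation=[[0, 0, 0.001], [0, 0, 0.001], [0, 0, 0.001], [0, 0, 0.001], [0, 0, 0]], turn=[[0, 0, 0], [0, 0, 0], [0, 0, 0], [0, 0, 0], [0, 0, 0]])

```text
clock: 9.3
tool_pos: [0.5528, 0.0774, 0.1906]
eef_rot: [0.996, 0.092, -0.0, 0.0]
contact_force: [-0.7, -0.3, -0.9]
opening: 0.155
finger_force: 30.0
```

>>> servo_tool(translation=[[0, 0, 0.001], [0, 0, 0.001], [0, 0, 0]], turn=[[0, 0, 0], [0, 0, 0], [0, 0, 0]])

```text
clock: 9.68
tool_pos: [0.5525, 0.0773, 0.1891]
eef_rot: [0.996, 0.092, -0.0, 0.0]
contact_force: [-2.5, -0.7, 4.3]
opening: 0.157
finger_force: 30.0
```

>>> servo_tool(translation=[[-0.0007, 0, 0.0003], [-0.0003, 0, 0.0005], [0, 0, 0]], turn=[[0, 0, 0], [0, 0, 0], [0, 0, 0]])

```text
clock: 10.05
tool_pos: [0.5525, 0.0774, 0.1891]
eef_rot: [0.996, 0.092, 0.001, -0.0]
contact_force: [-2.1, -0.1, 8.8]
opening: 0.157
finger_force: 30.0
```

```bash
python3 go.py .5525 .0769 .1875 10.7
```

```text
t 10.05 pos [0.5525 0.0774 0.1891] yaw 10.587065430255306 q [-0.1672  0.6648 -0.0909  1.8272  0.0928  0.6518 -1.6986]
F [-2.0996 -0.1356  8.7785] M [-0.0286  0.501  -0.0142] open 0.15695932558966658 29.956086678430438
dtool(cur axes) [-0.0001  0.0004  0.0016] (target axes) [-0.0001  0.0004  0.0016] turn [ 0.0001 -0.002  -0.002 ]
```

Seated: the force is rising with no more travel. I'll ease off, release and rise clear.

>>> servo_tool(translation=[[0, 0, -0.0005], [0, 0, 0]], turn=[[0, 0, 0], [0, 0, 0]], grip_force=5)

```text
clock: 10.3
tool_pos: [0.5526, 0.0774, 0.189]
eef_rot: [0.996, 0.092, 0.001, -0.0]
contact_force: [0.4, -0.9, 6.4]
opening: 0.162
finger_force: 5.0
```

>>> servo_tool(translation=[[0, 0, 0], [0, 0, 0], [0, 0, 0], [0, 0, 0]], turn=[[0, 0, 0], [0, 0, 0], [0, 0, 0], [0, 0, 0]], grip=0.5)

```text
clock: 10.8
tool_pos: [0.5518, 0.0772, 0.1883]
eef_rot: [0.996, 0.092, -0.0, 0.0]
contact_force: [0.1, 0.6, -0.2]
opening: 0.501
finger_force: 0.0
```

>>> servo_tool(translation=[[0, 0, -0.006], [0, 0, -0.01], [0, 0, -0.014], [0, 0, -0.018], [0, 0, -0.02], [0, 0, -0.018], [0, 0, -0.014], [0, 0, -0.008], [0, 0, -0.004], [0, 0, 0]], turn=[[0, 0, 0], [0, 0, 0], [0, 0, 0], [0, 0, 0], [0, 0, 0], [0, 0, 0], [0, 0, 0], [0, 0, 0], [0, 0, 0], [0, 0, 0]])

```text
clock: 12.05
tool_pos: [0.5518, 0.0772, 0.3003]
eef_rot: [0.996, 0.092, -0.0, 0.0]
contact_force: [0.9, 0.6, -0.2]
opening: 0.499
finger_force: 0.0
```

```bash
python3 - <<'E'
from h import *
s=snap('scene');b=cv2.resize(s['img'][140:240,260:360],(400,400),interpolation=2)
s=snap('top');a=cv2.resize(s['img'][180:260,190:310],(400,267),interpolation=2)
c=np.zeros((400,800,3),np.uint8);c[:,:400]=b;c[:267,400:]=a
cv2.imwrite('pics/h3.png',np.clip(c[:,:,::-1]*1.5,0,255).astype(np.uint8))
E
python3 go.py .532 .185 .30 -118.8
```

```text
t 12.15 pos [0.5515 0.0772 0.2999] yaw 10.591323912350527 q [-0.1581  0.5235 -0.1034  1.6965  0.0646  0.9261 -1.6726]
F [-0.584  -0.093   0.5845] M [-0.031   0.0066  0.0096] open 0.4994228912740834 0.0
dtool(cur axes) [ 0.0006 -0.1096 -0.0001] (target axes) [-0.0851  0.0691 -0.0001] turn [0.0014 0.0005 2.2583]
```

View pics/h3.png

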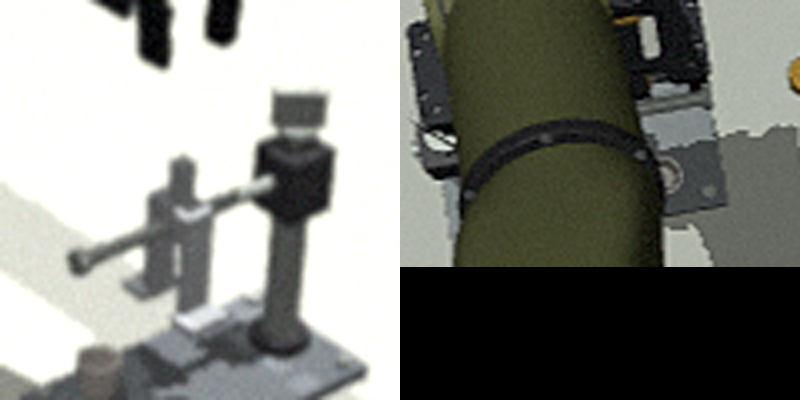

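The yoke hangs level astride the bar and the gripper is clear. Next I'll go over the wing and turn the tool the long way round, about −4.02 rad, so joint 7 stays within its range.

>>> servo_tool(translation=[[0, -0.01, 0], [0, -0.02, 0], [0, -0.026, 0], [0, -0.026, 0], [0, -0.018, 0], [0, -0.0096, 0], [0, 0, 0], [0, 0, 0], [0, 0, 0], [0, 0, 0]], turn=[[0, 0, 0], [0, 0, 0], [0, 0, 0], [0, 0, 0], [0, 0, 0], [0, 0, -0.1], [0, 0, -0.18], [0, 0, -0.18], [0, 0, -0.18], [0, 0, -0.18]], grip=0.7)

```text
clock: 13.4
tool_pos: [0.5315, 0.1856, 0.3003]
eef_rot: [0.875, 0.484, -0.0, 0.0]
contact_force: [0.4, 0.2, 0.4]
opening: 0.703
finger_force: 0.0
```

>>> servo_tool(translation=[[0, 0, 0], [0, 0, 0], [0, 0, 0], [0, 0, 0], [0, 0, 0], [0, 0, 0], [0, 0, 0], [0, 0, 0], [0, 0, 0], [0, 0, 0]], turn=[[0, 0, -0.18], [0, 0, -0.18], [0, 0, -0.18], [0, 0, -0.18], [0, 0, -0.18], [0, 0, -0.18], [0, 0, -0.18], [0, 0, -0.18], [0, 0, -0.18], [0, 0, -0.18]])

```text
clock: 14.65
tool_pos: [0.5315, 0.1855, 0.3003]
eef_rot: [0.165, 0.986, -0.0, -0.0]
contact_force: [0.3, -0.0, -0.0]
opening: 0.703
finger_force: 0.0
```

>>> servo_tool(translation=[[0, 0, 0], [0, 0, 0], [0, 0, 0], [0, 0, 0], [0, 0, 0], [0, 0, 0], [0, 0, 0], [0, 0, 0], [0, 0, 0]], turn=[[0, 0, -0.18], [0, 0, -0.18], [0, 0, -0.18], [0, 0, -0.18], [0, 0, -0.18], [0, 0, -0.18], [0, 0, -0.18], [0, 0, -0.1], [0, 0, 0]])

```text
clock: 15.78
tool_pos: [0.5316, 0.1853, 0.3001]
eef_rot: [-0.489, 0.872, 0.0, -0.0]
contact_force: [0.7, -0.8, -0.5]
opening: 0.703
finger_force: 0.0
```

```bash
python3 go.py .532 .185 .211 -118.8
```

```text
t 15.775 pos [0.5316 0.1853 0.3001] yaw -121.43970360724788 q [ 0.2085  0.7717 -1.1973  1.6504  0.7514  1.2551  1.4484]
F [ 0.6755 -0.7782 -0.5477] M [ 0.1139 -0.062   0.0191] open 0.7027947983486401 0.0
dtool(cur axes) [ 0.     -0.0005  0.0891] (target axes) [ 0.0001 -0.0005  0.0891] turn [ 0.0006 -0.0002 -0.0461]
```

>>> servo_tool(translation=[[0, -0.0005, 0.004], [0, 0, 0.008], [0, 0, 0.012], [0, 0, 0.014], [0, 0, 0.014], [0, 0, 0.013], [0, 0, 0.01], [0, 0, 0.007], [0, 0, 0.005], [0, 0, 0.001]], turn=[[0, 0, -0.046], [0, 0, 0], [0, 0, 0], [0, 0, 0], [0, 0, 0], [0, 0, 0], [0, 0, 0], [0, 0, 0], [0, 0, 0], [0, 0, 0]])

```text
clock: 17.02
tool_pos: [0.5321, 0.1847, 0.2123]
eef_rot: [-0.51, 0.86, -0.0, -0.0]
contact_force: [0.5, 0.2, 0.4]
opening: 0.703
finger_force: 0.0
```

```bash
python3 go.py .532 .185 .211 -118.8; python3 - <<'E'
from h import *
s=snap('scene');b=cv2.resize(s['img'][140:220,290:370],(400,400),interpolation=2)
s=snap('top');a=cv2.resize(s['img'][190:250,180:240],(400,400),interpolation=2)
cv2.imwrite('pics/w1.png',np.clip(np.hstack([b,a])[:,:,::-1]*1.5,0,255).astype(np.uint8))
E
```

```text
t 17.025 pos [0.5321 0.1847 0.2123] yaw -118.73354647975016 q [ 0.1788  0.8738 -1.1326  1.7589  0.8836  1.1157  1.3868]
F [0.4769 0.243  0.4218] M [ 0.109  -0.104   0.0472] open 0.7030852154463283 0.0
dtool(cur axes) [-0.0002  0.0003  0.0013] (target axes) [-0.0002  0.0003  0.0013] turn [-0.     -0.0001  0.0012]
```

View pics/w1.png

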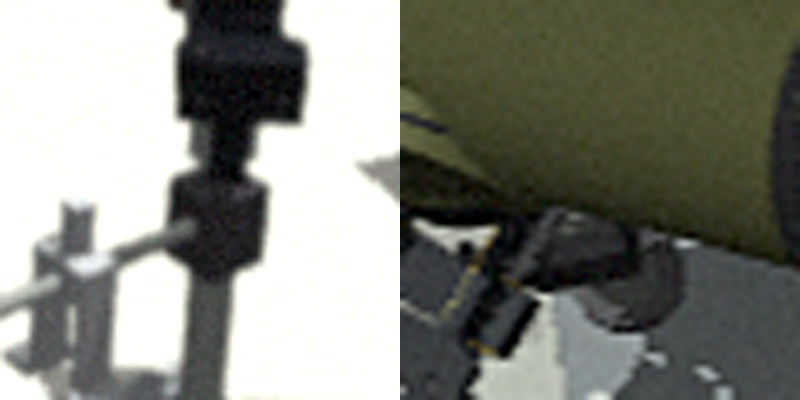

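The fingers straddle the wing, which shows behind the near finger at about (205,140) in the left half. I'll close on it.

>>> servo_tool(translation=[[0, 0, 0.001], [0, 0, 0], [0, 0, 0], [0, 0, 0], [0, 0, 0], [0, 0, 0], [0, 0, 0]], turn=[[0, 0, 0], [0, 0, 0], [0, 0, 0], [0, 0, 0], [0, 0, 0], [0, 0, 0], [0, 0, 0]], grip=0, grip_force=35)

```text
clock: 18.0
tool_pos: [0.5319, 0.1849, 0.2114]
eef_rot: [-0.51, 0.86, 0.0, -0.0]
contact_force: [-1.4, 0.6, 0.2]
opening: 0.109
finger_force: 35.0
```

```bash
python3 go.py .532 .185 .211 -118.8
```

```text
t 18.0 pos [0.5319 0.1849 0.2114] yaw -118.72076645622204 q [ 0.1784  0.8747 -1.1321  1.76    0.8847  1.1143  1.3857]
F [-1.3652  0.6272  0.1709] M [ 0.1546  0.1057 -0.0377] open 0.10938841717182562 34.99998006038368
dtool(cur axes) [-0.0002  0.      0.0004] (target axes) [-0.0002  0.      0.0004] turn [ 0.0003 -0.      0.0014]
```

>>> servo_tool(translation=[[0, 0, 0], [0, 0, 0], [0, 0, 0], [0, 0, 0], [0, 0, 0], [0, 0, 0], [0, 0, 0], [0, 0, 0], [0, 0, 0], [0, 0, 0]], turn=[[0, 0, 0.1], [0, 0, 0.16], [0, 0, 0.16], [0, 0, 0.16], [0, 0, 0.16], [0, 0, 0.16], [0, 0, 0.16], [0, 0, 0.16], [0, 0, 0.14], [0, 0, 0.1]])

```text
clock: 19.25
tool_pos: [0.5315, 0.186, 0.2114]
eef_rot: [0.195, 0.981, 0.001, -0.0]
contact_force: [-1.0, 2.9, -2.2]
opening: 0.111
finger_force: 35.0
```

```bash
python3 go.py .532 .185 .211 141.5
```

```text
t 19.25 pos [0.5315 0.186  0.2114] yaw 157.49648495695976 q [ 0.026   0.7409 -0.7779  1.7678  0.6436  0.9061  0.1424]
F [-1.0266  2.8565 -2.2361] M [0.4756 0.1099 0.0501] open 0.11092104985602244 34.99824520200491
dtool(cur axes) [-0.0008 -0.0007  0.0004] (target axes) [-0.001  -0.0005  0.0004] turn [ 0.0012 -0.0013  0.2792]
```

>>> servo_tool(translation=[[0, 0, 0], [0, 0, 0], [0, 0, 0], [0, 0, 0], [0, 0, 0]], turn=[[0, 0, 0.04], [0, 0, 0.04], [0, 0, 0.04], [0, 0, 0.04], [0, 0, 0]])

```text
clock: 19.88
tool_pos: [0.5317, 0.186, 0.2114]
eef_rot: [0.272, 0.962, 0.001, -0.001]
contact_force: [-2.4, 3.7, -2.3]
opening: 0.11
finger_force: 35.0
```

```bash
python3 go.py .532 .185 .211 141.5
```

```text
t 19.875 pos [0.5317 0.186  0.2114] yaw 148.44206674953358 q [ 0.0049  0.7292 -0.7357  1.7685  0.6123  0.8868  0.0138]
F [-2.3952  3.6788 -2.2642] M [ 1.0436  0.3253 -0.0073] open 0.11008171104410062 34.999642884358764
dtool(cur axes) [-0.0008 -0.0007  0.0004] (target axes) [-0.0009 -0.0006  0.0004] turn [ 0.0013 -0.0015  0.1212]
```

>>> servo_tool(translation=[[0, 0, 0], [0, 0, 0], [0, 0, 0]], turn=[[0, 0, 0.03], [0, 0, 0.03], [0, 0, 0]])

```text
clock: 20.25
tool_pos: [0.5317, 0.186, 0.2114]
eef_rot: [0.301, 0.954, 0.001, -0.001]
contact_force: [-2.1, 5.2, -1.9]
opening: 0.108
finger_force: 35.0
```

```bash
python3 go.py .532 .185 .211 141.5
```

```text
t 20.25 pos [0.5317 0.186  0.2114] yaw 145.01463891023596 q [-0.0033  0.7249 -0.7196  1.7689  0.6003  0.8797 -0.0348]
F [-2.1452  5.1953 -1.9413] M [ 1.0501  0.3196 -0.0081] open 0.10842739310964819 34.99957546591759
dtool(cur axes) [-0.0009 -0.0007  0.0004] (target axes) [-0.0009 -0.0006  0.0004] turn [ 0.0014 -0.0016  0.0613]
```

>>> servo_tool(translation=[[0, 0, 0], [0, 0, 0], [0, 0, 0]], turn=[[0, 0, 0.025], [0, 0, 0.025], [0, 0, 0]])

```text
clock: 20.62
tool_pos: [0.5317, 0.1861, 0.2114]
eef_rot: [0.324, 0.946, 0.001, -0.001]
contact_force: [-1.8, 5.3, -2.2]
opening: 0.107
finger_force: 35.0
```

```bash
python3 go.py .532 .185 .211 141.5|head -2
```

```text
t 20.625 pos [0.5317 0.1861 0.2114] yaw 142.15553583543343 q [-0.0104  0.7214 -0.7061  1.7693  0.5902  0.8738 -0.0753]
F [-1.7995  5.3101 -2.2481] M [ 1.0397  0.322  -0.0152] open 0.10704905914968078 34.99962064437568
```

>>> servo_tool(translation=[[0, 0, 0], [0, 0, 0], [0, 0, 0]], turn=[[0, 0, 0.02], [0, 0, 0.02], [0, 0, 0]])

```text
clock: 21.0
tool_pos: [0.5317, 0.1861, 0.2115]
eef_rot: [0.342, 0.94, 0.001, -0.0]
contact_force: [-2.5, 4.7, -1.7]
opening: 0.112
finger_force: 35.0
```

```bash
python3 go.py .532 .185 .211 141.5|head -2
```

```text
t 21.0 pos [0.5317 0.1861 0.2115] yaw 139.9732855296534 q [-0.0161  0.7186 -0.6955  1.7697  0.5828  0.8694 -0.1066]
F [-2.5056  4.6807 -1.7496] M [0.9454 0.3462 0.5023] open 0.11198009558241129 34.99969571828842
```

>>> servo_tool(translation=[[0, 0, 0], [0, 0, 0], [0, 0, 0]], turn=[[0, 0, 0.01], [0, 0, 0.01], [0, 0, 0]])

```text
clock: 21.38
tool_pos: [0.5317, 0.1861, 0.2114]
eef_rot: [0.351, 0.936, 0.001, -0.0]
contact_force: [-1.9, 5.7, -1.6]
opening: 0.111
finger_force: 35.0
```

```bash
python3 go.py .532 .185 .211 141.5|head -2
```

```text
t 21.375 pos [0.5317 0.1861 0.2114] yaw 138.8555135709046 q [-0.0189  0.7173 -0.6901  1.7699  0.5789  0.8672 -0.1224]
F [-1.8862  5.7016 -1.6444] M [1.0577 0.2651 0.6726] open 0.11056679444550656 34.99980775639415
```

Seated: the moment about the axis jumped from about 0 to 0.5 and then 0.67 N m, with contact at a yaw of about 141°. Now I'll back off a quarter turn.

>>> servo_tool(translation=[[0, 0, 0], [0, 0, 0], [0, 0, 0], [0, 0, 0], [0, 0, 0], [0, 0, 0], [0, 0, 0], [0, 0, 0], [0, 0, 0], [0, 0, 0]], turn=[[0, 0, -0.1], [0, 0, -0.16], [0, 0, -0.18], [0, 0, -0.18], [0, 0, -0.18], [0, 0, -0.18], [0, 0, -0.18], [0, 0, -0.18], [0, 0, -0.16], [0, 0, -0.05]])

```text
clock: 22.62
tool_pos: [0.5318, 0.1849, 0.2114]
eef_rot: [-0.404, 0.915, 0.001, -0.0]
contact_force: [-3.0, 3.4, 0.6]
opening: 0.113
finger_force: 35.0
```

>>> servo_tool(translation=[[0, 0, 0], [0, 0, 0], [0, 0, 0]], turn=[[0, 0, -0.03], [0, 0, 0], [0, 0, 0]])

```text
clock: 23.0
tool_pos: [0.5318, 0.1849, 0.2114]
eef_rot: [-0.416, 0.909, 0.0, -0.0]
contact_force: [-4.1, 2.8, 0.4]
opening: 0.109
finger_force: 35.0
```

```bash
python3 go.py .532 .185 .211 -129.2; python3 - <<'E'
from h import *
s=snap('scene');b=cv2.resize(s['img'][140:220,280:360],(400,400),interpolation=2)
s=snap('top');a=cv2.resize(s['img'][180:260,190:310],(400,400),interpolation=2)
cv2.imwrite('pics/f1.png',np.clip(np.hstack([b,a])[:,:,::-1]*1.5,0,255).astype(np.uint8))
E
```

```text
t 23.0 pos [0.5318 0.1849 0.2114] yaw -130.796583299557 q [ 0.1639  0.8562 -1.0917  1.7609  0.859   1.0864  1.1978]
F [-4.1362  2.7852  0.4451] M [ 0.8533  0.6255 -0.0062] open 0.1086675025110982 35.00001537613571
dtool(cur axes) [-0.0002 -0.0001  0.0004] (target axes) [-0.0002 -0.0001  0.0004] turn [ 0.0004 -0.0002 -0.0279]
```

View pics/f1.png

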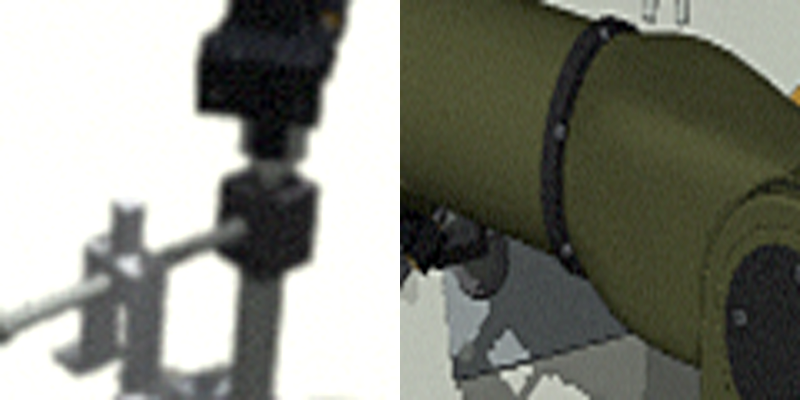

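The yoke is still hanging on the bar and the wing is between the fingers. I'll make one small trim and then hand in.

>>> servo_tool(translation=[[0, 0, 0], [0, 0, 0], [0, 0, 0]], turn=[[0, 0, -0.013], [0, 0, 0], [0, 0, 0]])

```text
clock: 23.48
tool_pos: [0.5318, 0.1849, 0.2114]
eef_rot: [-0.422, 0.907, 0.0, -0.0]
contact_force: [-4.2, 3.9, -0.1]
opening: 0.11
finger_force: 35.0
```

```bash
python3 go.py .532 .185 .211 -129.2; python3 -c "
from plant import r
print(r.finish_job())"
```

```text
t 23.475 pos [0.5318 0.1849 0.2114] yaw -130.05778193299622 q [ 0.165   0.8575 -1.0945  1.7608  0.8608  1.0884  1.209 ]
F [-4.2446  3.9388 -0.072 ] M [ 0.8849  0.6253 -0.0389] open 0.10965693272972005 35.000079749152064
dtool(cur axes) [-0.0002 -0.0001  0.0004] (target axes) [-0.0002 -0.0001  0.0004] turn [ 0.0003 -0.0002 -0.015 ]
the job is handed in; nothing more can be done
None
```

I lowered the yoke onto the bar and let go of it, then seated the thumbscrew, backed it off a quarter turn (to within about 2°), and handed the job in at 23.5 s still gripping it; no verdict came back.

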